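Pipette from its rest to the open tube

TASK

Take the pipette that has a tip fitted out of the inclined rest, turn it upright with the tip down, and bring the tip down into the mouth of the one tube in the rack that has no cap, ready to dispense. Finish while still holding the pipette there, upright and still, with the tip inside the tube below the rim but touching neither wall nor bottom. Leave the tubes, the other pipette and the tip box where they are.

Things in the scene. Friction and masses are not known exactly. Their poses are not given: they have to be found in the camera images.
- pipette: white hand pipette with a tip fitted, 242 mm long, about 100 g. Origin on its long axis in the upper handle, a good place to grip across y; z along it to the plunger button, x to the finger hook. Handle 26 mm in y, 32 mm in x, from z -0.110 to 0.022; button (16 mm wide) up to z 0.042; hook out to x 0.039 at z -0.004 to 0.016. Centre of mass near z -0.05. Starts loose in an outer place of the rest.
- pipette_tip (a point): end of that pipette's tip (2 mm wide), on the axis 200 mm below the pipette's origin (its -z). Upwards from it: tip 9 mm wide at 50 mm, shaft 18 mm wide from 72 to 90 mm, then the handle.
- spare_pipette: a like pipette without a tip (its nose ends 164 mm below its origin), same origin and axes, lying in the other outer place of the rest. To be left alone.
- rest: grey fixed pipette rest, 141 mm (x) by 190 (y), ribs to 141 high, origin under its centre. Places at y -0.06, 0 (empty), 0.06. A pipette lies along x at 40 degrees to level, tip low to -x, button high to +x, hook underneath, origin at x 0.058, z 0.163; its handle sits in open-topped notches 14 mm deep and is free from 30 mm below its origin upwards. Lifted straight up 60 mm it is clear.
- open_tube: the tube without a cap: clear plastic, 115 mm tall, 29.6 mm outside diameter, 25 mm bore, inner floor 6 mm above its underside, standing loose and upright in a hole of the rack. Origin at the centre of its underside, z up.
- tube_mouth (a point): centre of the open tube's mouth, in the plane of its rim, 115 mm above its origin and about 119 mm above the bench.
- capped_tube_a: a like tube with a screw cap 34 mm wide; top of the cap 118 mm above its origin (centre of the underside). To be left alone.
- capped_tube_b: another like tube with a screw cap, same size. To be left alone.
- rack: white tube rack, fixed to the bench, 96 mm (x) by 146 mm (y) and 50 mm high, origin under its centre; holes 46 mm deep at x -0.021 and 0.021, y -0.044, 0 and 0.044. The three tubes stand in three of the six holes; which is which varies.
- tip_box: closed box of pipette tips, 86 mm by 122 mm and 68 mm high, origin at the centre of its underside, standing loose on the bench. To be left alone.
Not all that is in view belongs to the job. What is shaped like the pipette but red or yellow is not meant.

How it is judged:
By the outcome, as a careful person would: the job done as asked, in the order asked, and still so for the second after the job is handed in, while the arm keeps its last pose, push and grip.
It also fails if it takes over 40 s, if anything falls off the work surface, if the arm or the gripper's body presses on something with over 40 N, if the wrist force passes 120 N, or if a joint passes its speed limit or range.

ROBOT

A 6-joint arm with a two-finger parallel gripper is mounted at the origin on the work surface. World frame = base frame: x ahead of the robot, y to its left, z up, the work surface at z = 0. Lengths are in m, angles in rad, forces in N, time in s.
With the tool pointing down it reaches from about 0.3 to 0.875 m from the base axis. Payload 6.4 kg.
Tool frame: the origin (TCP) lies at the very end of the fingers, on their centre line; the grasp point (between the pads) lies r.grip_depth behind it (r.grip_depth is the distance from the TCP to the grasp point, in m); z points along the fingers, y is the line along which they close (so a half turn about z gives the same grasp; the last joint's range is limited). The gripper opens to 88 mm and grips with 3 to 60 N. Pads are 18 mm wide; open, the fingers measure 123 mm over their backs; the gripper's body (75 mm by 187 mm) begins 45 mm behind the grasp point.
Start: joints at [0.971, 0.181, 1.607, -0, 1.354, -0.206], TCP at [0.221, 0.531, 0.239] pointing down, gripper open.
Joint ranges: [-2.99, 2.99], [-0.89, 2.07], [0.3, 2.58], [-1.14, 4.28], [0, 2.63], [-3.12, 3.12]. Speed limits (rad/s): [2.57, 2.57, 3.01, 3.14, 3.14, 3.14].

INTERFACE

Orientations are given as a unit quaternion [w, x, y, z].
In Python, from plant import r gives the robot as it stands. Calls block until the motion is done:
- r.goto(position, orientation): joint-space move of the TCP to a pose.
- r.movel(position, attitude=None, v=0.15, contact_N=None): straight line of the TCP; attitude=None keeps the orientation; v is the mean speed in m/s. With contact_N (N) it stops when the force on the tool has changed by that much, and returns True; else False.
- r.movej(angles): joint-space move.
- r.release() and r.grasp(newtons=None): open the fingers fully, or close them until they stop; newtons is the grip in N (None keeps the last).
- r.sleep(seconds).
- r.ik(position, orientation): joint angles nearest the present ones, or None.
- r.capture(name): name is "side" or "top"; returns a dict with "image" (384x512x3 uint8, blue, green, red), "fx", "fy", "cx", "cy" (pixels), "k1" (the pictures are not rectified: a ray, as slopes to the right and down, at radius r is drawn at 1 + k1 r^2 times it, then the intrinsics apply), "R" (3x3) and "t" (3): a world point X has camera coordinates R X + t. Camera axes: x right, y down, z forward; pixel columns grow to the right and rows downward; lengths in m; the calibration is good to about 2 mm. A picture is of the moment at which its call begins. There is no depth.
A pose or a line that the arm cannot do raises r.PlanningError and nothing moves.
- r.finish_job(): hands the job in; it is judged then, once.
Readings, each from a call of its own:
- r.get_time(): time.
- r.get_joints(): joint angles.
- r.get_joint_vel(): joint speeds.
- r.get_tau(): joint torques, N m.
- r.get_position(): TCP position.
- r.get_tcp_rot(): TCP orientation.
- r.get_wrist_force(): force on the tool from outside, world axes, zero at the start.
- r.get_wrist_torque(): the same for the moment, N m.
- r.get_grip_width(): finger opening in m.
- r.get_grasp_force(): force on a finger pad.
Only numpy, scipy, OpenCV 4.12 (cv2) and the standard library are available. Lean on these libraries where they do the work, as an engineer would, in place of code of your own. Each camera call takes 0.05 s, during which the arm holds its last target. There are 200 camera calls.

## Working session

There is one attempt and no reset: what is moved stays moved. The work goes in short steps, each a Python script; the robot and the scene stay as the last script left them, time stands still between calls to the robot, and variables do not carry over. Pictures are saved under pics/ and viewed, at most 10 in all, crops included, and the job is handed in when it is done.

```bash
ls; mkdir -p pics
python3 - <<'E'
from plant import r
import cv2,numpy as np
for n in("side","top"):
    c=r.capture(n); cv2.imwrite(f"pics/{n}0.png",c["image"]); np.save(f"{n}0.npy",c,allow_pickle=True)
    print(n,c["fx"],c["cx"],c["cy"],c["k1"],(-c["R"].T@c["t"]).round(3),c["R"].round(3).tolist())
print(r.grip_depth,r.get_tcp_rot(),r.get_time())
E
```

```text
pics
side 414.05723485541034 258.3674945877793 193.78234841970175 -0.024766957534514775 [-0.11  -0.592  0.821] [[0.723, -0.691, 0.002], [-0.394, -0.414, -0.821], [0.567, 0.593, -0.571]]
top 457.4091375786477 257.92382848205074 191.4469081463117 -0.09373621887938378 [0.456 0.128 1.41 ] [[-0.006, -1.0, -0.0], [-0.995, 0.006, -0.102], [0.102, -0.001, -0.995]]
0.0187 [-2.85226631e-04  1.95593472e-01  9.80684755e-01 -7.23495963e-04] 0.1
```

View pics/side0.png

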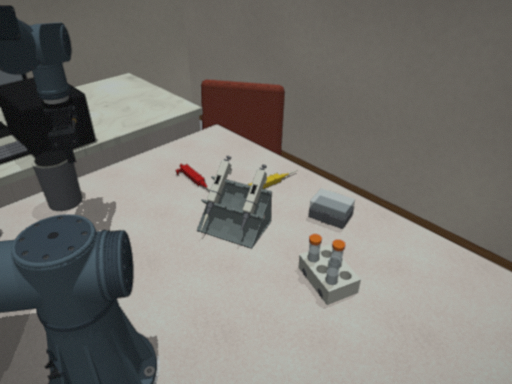

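View pics/top0.png

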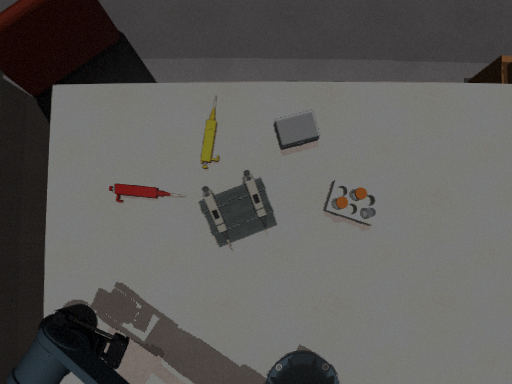

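Side view: rest at (237,210) with white pipettes at (222,172) and (257,185), and the rack at (328,270). Top view: pipettes at (213,210) and (256,195), with a faint tip end at (231,246). The red one at (140,191) and the yellow one at (209,140) are decoys. The tubes are at (340,202) and (361,194), both capped, and (368,213), which is open. Next I'll take a close crop to choose.

Run:
```python
import cv2,numpy as np
t=cv2.imread("pics/top0.png");s=cv2.imread("pics/side0.png")
f=lambda im,x,y,w,h,k:cv2.resize(im[y:y+h,x:x+w],None,fx=k,fy=k,interpolation=cv2.INTER_CUBIC)
a=np.hstack([f(t,190,160,100,100,4),f(s,190,150,100,100,4)])
b=np.hstack([f(t,315,170,80,40+20,5)[:, :400][:200+100],f(s,290,225,80,60+20,5)[:300]])
im=np.vstack([a,b[:200+100]])[:700]
im=cv2.resize(im,None,fx=.85,fy=.85);im=np.clip(im*1.3,0,255).astype('uint8');print(im.shape)
cv2.imwrite("pics/crop1.png",im)
```

```text
(595, 680, 3)
```

View pics/crop1.png

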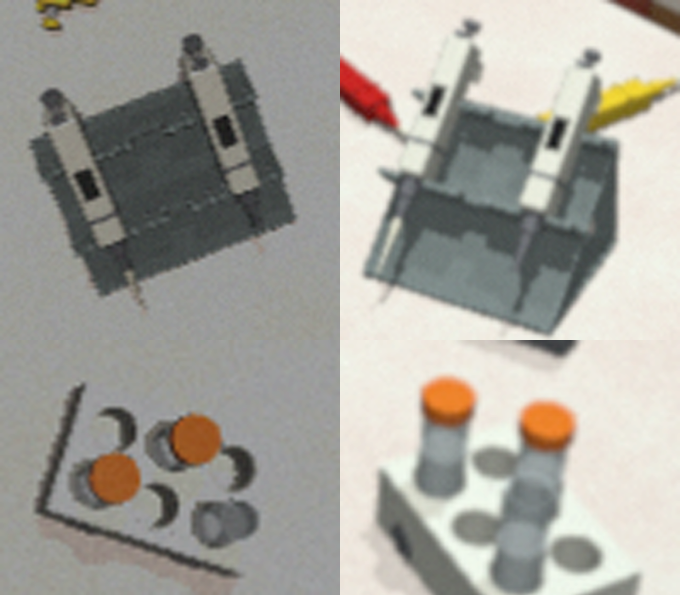

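The left pipette, at rest +y (top (213,210), side (222,172)), has the pale tip end; the right one has only a dark nose. I choose the left one. The open tube is the lower-right one in the top view, with its mouth near (371,212). The caps share its rack lattice.

```bash
cat > h.py <<'E'
from plant import r
import cv2,numpy as np
from scipy.spatial.transform import Rotation as Ro
def ray(c,p):
    K=np.array([[c["fx"],0,c["cx"]],[0,c["fy"],c["cy"]],[0,0,1.]])
    u=cv2.undistortPoints(np.array([[p]],float),K,np.array([c["k1"],0,0,0.]))[0,0]
    return -c["R"].T@c["t"], c["R"].T@np.array([*u,1])
def plane(c,p,z):
    o,d=ray(c,p); return o+d*(z-o[2])/d[2]
def tri(cs,ps):
    A=np.zeros((3,3));b=np.zeros(3);rs=[ray(c,p) for c,p in zip(cs,ps)]
    for o,d in rs:
        d=d/np.linalg.norm(d);M=np.eye(3)-np.outer(d,d);A+=M;b+=M@o
    X=np.linalg.solve(A,b)
    return X,[float(np.linalg.norm(np.cross(X-o,d/np.linalg.norm(d)))) for o,d in rs]
def proj(c,X):
    q=c["R"]@X+c["t"];u=q[:2]/q[2];u=u*(1+c["k1"]*(u@u));return u*[c["fx"],c["fy"]]+[c["cx"],c["cy"]]
def orange(c,n=2):
    h=cv2.cvtColor(c["image"],cv2.COLOR_BGR2HSV);m=cv2.inRange(h,(5,150,90),(14,255,255))
    k,_,st,ce=cv2.connectedComponentsWithStats(m);o=np.argsort(-st[1:,4])[:n]+1
    return ce[o],st[o]
E
python3 - <<'E'
from h import *
S=np.load("side0.npy",allow_pickle=True).item();T=np.load("top0.npy",allow_pickle=True).item()
P={"label":((215.9,214.4),(217.6,178.8)),"button":((204.7,188.8),(227.6,158.2)),"tip":((232.1,249.7),(199.7,238.8))}
for k,(a,b) in P.items():
    X,e=tri([T,S],[a,b]);print(k,X.round(4),np.round(e,4))
print("tip/z",plane(T,P["tip"][0],.034),plane(S,P["tip"][1],.034),"btn",plane(T,P["button"][0],.19),plane(S,P["button"][1],.19))
for n,c in(("top",T),("side",S)):
    ce,st=orange(c);print(n,ce.round(1).tolist(),st.tolist(),[plane(c,p,.122 if n=="top" else .117)[:2].round(4).tolist() for p in ce])
print("mouth",plane(T,(371,212.4),.119),plane(S,(332.4,272),.119))
E
```

```text
label [0.5216 0.2435 0.1515] [0.0003 0.0003]
button [0.5881 0.2718 0.1842] [0.0016 0.0016]
tip [ 0.4183  0.2096 -0.0013] [0.0035 0.0035]
tip/z [0.42203247 0.20549868 0.034     ] [0.39302465 0.17735952 0.034     ] btn [0.58870331 0.27012864 0.19      ] [0.58035787 0.26488589 0.19      ]
top [[341.7, 202.0], [360.8, 192.9]] [[336, 197, 12, 11, 103], [356, 188, 11, 11, 97]] [[0.5559, -0.1097], [0.5815, -0.165]]
side [[240.7, 84.9], [338.2, 244.8]] [[203, 81, 80, 10, 261], [333, 240, 12, 11, 102]] [[1.1601, 0.8588], [0.5801, -0.1642]]
mouth [ 0.52598896 -0.19354168  0.119     ] [ 0.49210117 -0.21415404  0.119     ]
```

```bash
cat >> h.py <<'E'
YAW=np.radians(21.4)
O=np.array([.5587,.2585,.163]); MOUTH=np.array([.5268,-.1932,.119])
def tool(yaw,tilt,flip=False):
    """tool z tilted by tilt from straight down towards heading yaw; tool y level"""
    z=np.array([np.sin(tilt)*np.cos(yaw),np.sin(tilt)*np.sin(yaw),-np.cos(tilt)])
    y=np.array([-np.sin(yaw),np.cos(yaw),0])*(-1 if flip else 1)
    return np.c_[np.cross(y,z),y,z]
def q(R): return Ro.from_matrix(R).as_quat()[[3,0,1,2]]
def tcp(g,R): return g+r.grip_depth*R[:,2]
E
python3 - <<'E'
from h import *
D=np.radians
for tilt in(0,15,30):
  for fl in(0,1):
    Rg=tool(YAW,D(tilt),fl);a=r.ik(tcp(O,Rg),q(Rg));a2=r.ik(tcp(O+[0,0,.1],Rg),q(Rg))
    print(tilt,fl,None if a is None else np.round(a,2),a2 is not None)
    for yw in(21.4,0,-20,-40):
        Rf=tool(D(yw),D(tilt+50),fl)
        b=[r.ik(tcp(MOUTH+[0,0,h],Rf),q(Rf)) for h in(.175,.29)]
        print("   ",yw,[None if x is None else np.round(x,2).tolist() for x in b])
E
```

```text
0 0 [ 0.24  0.36  1.58 -0.    1.2  -1.7 ] True
    21.4 [[-1.0, -0.1, 2.05, 0.94, 1.19, 2.97], [-1.0, -0.23, 1.91, 0.88, 1.34, -3.1]]
    0 [[-0.9, -0.27, 2.18, 0.93, 0.85, -2.98], [-0.9, -0.39, 2.03, 0.78, 1.03, -2.73]]
    -20 [[-0.71, -0.34, 2.23, 0.62, 0.49, -2.37], [-0.71, -0.46, 2.08, 0.42, 0.73, -2.13]]
    -40 [[-0.47, -0.27, 2.18, -0.45, 0.4, -1.01], [-0.47, -0.4, 2.04, -0.28, 0.66, -1.2]]
0 1 [ 0.24  0.36  1.58 -0.    1.2   1.44] True
    21.4 [[-1.0, -0.1, 2.05, 0.94, 1.19, -0.17], [-1.0, -0.23, 1.91, 0.88, 1.34, 0.04]]
    0 [[-0.9, -0.27, 2.18, 0.93, 0.85, 0.16], [-0.9, -0.39, 2.03, 0.78, 1.03, 0.41]]
    -20 [[-0.71, -0.34, 2.23, 0.62, 0.49, 0.77], [-0.71, -0.46, 2.08, 0.42, 0.73, 1.01]]
    -40 [[-0.47, -0.27, 2.18, -0.45, 0.4, 2.14], [-0.47, -0.4, 2.04, -0.28, 0.66, 1.94]]
15 0 [ 0.22  0.22  1.78  0.05  0.88 -1.75] True
    21.4 [[-1.1, -0.04, 2.14, 1.23, 1.28, 2.68], [-1.1, -0.21, 2.03, 1.16, 1.38, 2.95]]
    0 [[-1.01, -0.25, 2.32, 1.39, 0.89, 2.84], [-1.01, -0.44, 2.19, 1.17, 0.99, -3.07]]
    -20 [[-0.76, -0.35, 2.39, 1.56, 0.37, 2.97], [-0.76, -0.54, 2.25, 0.88, 
[... 521 characters left out ...]
3, 2.43], [-1.16, -0.13, 2.12, 1.43, 1.47, 2.73]]
    0 [[-1.07, -0.11, 2.4, 1.78, 1.09, 2.41], [-1.07, -0.4, 2.32, 1.57, 1.05, 2.84]]
    -20 [[-0.8, -0.21, 2.48, 2.37, 0.66, 2.15], [-0.8, -0.53, 2.4, 1.78, 0.46, 2.82]]
    -40 [[-0.42, -0.11, 2.4, 3.64, 0.6, 1.2], [-0.42, -0.4, 2.32, 4.17, 0.32, 0.61]]
30 1 [0.2  0.12 1.98 0.17 0.54 1.27] True
    21.4 [[-1.16, 0.11, 2.19, 1.46, 1.43, -0.71], [-1.16, -0.13, 2.12, 1.43, 1.47, -0.41]]
    0 [[-1.07, -0.11, 2.4, 1.78, 1.09, -0.73], [-1.07, -0.4, 2.32, 1.57, 1.05, -0.31]]
    -20 [[-0.8, -0.21, 2.48, 2.37, 0.66, -1.0], [-0.8, -0.53, 2.4, 1.78, 0.46, -0.32]]
    -40 [[-0.42, -0.11, 2.4, 3.64, 0.6, -1.94], [-0.42, -0.4, 2.32, 4.17, 0.32, -2.53]]
```

Run:
```python
from h import *
R=tool(YAW,np.radians(10),1)
r.goto(tcp(O+[0,0,.11],R),q(R))
print(r.movel(tcp(O+[0,0,.001],R),v=.12,contact_N=8), r.get_position(), r.get_wrist_force().round(2))
r.grasp(8); print(r.get_grip_width(),r.get_grasp_force(),np.round(r.get_wrist_force(),2),np.round(r.get_wrist_torque(),2),r.get_time())
c=r.capture("side");cv2.imwrite("pics/g.png",cv2.resize(c["image"][110:260,150:310],None,fx=4,fy=4,interpolation=cv2.INTER_CUBIC))
```

```text
False [0.56238187 0.25992928 0.14656616] [0.25 0.51 0.82]
0.026383553914190262 7.931692585407291 [ 0.09  0.39 -0.49] [0.02 0.21 0.03] 3.7167
```

View pics/g.png

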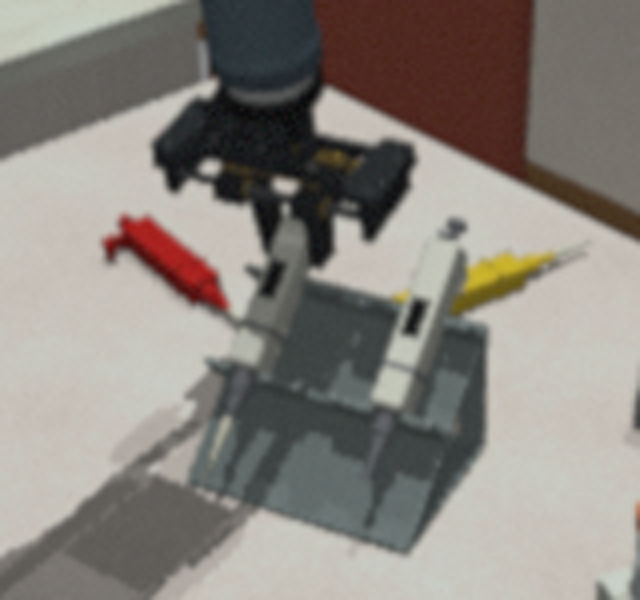

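The grip is right: 26.4 mm wide, across the handle with a tip, and the pipette is unmoved at crop (265,290). Next I'll lift, turn it upright and carry it over the tube.

Run:
```python
from h import *
R=tool(YAW,np.radians(10),1);U=tool(YAW,np.radians(60),1)
r.grasp(45)
H=O+[0,0,.001]
r.movel(tcp(H+[0,0,.08],R),v=.1)
print(r.get_wrist_force().round(2),r.get_grip_width())
r.movel(tcp(H+[-.03,0,.27],R),v=.2)
try: r.movel(tcp(H+[-.03,0,.27],U),q(U),v=.1)
except r.PlanningError as e: print(e); r.goto(tcp(H+[-.03,0,.27],U),q(U))
A=np.array([*MOUTH[:2],.119+.04+.2])
r.goto(tcp(A+[0,0,.05],U),q(U)); r.movel(tcp(A,U)); r.sleep(.3)
print(r.get_position(),tcp(A,U),r.get_wrist_force().round(2),r.get_wrist_torque().round(2),r.get_grip_width(),r.get_time())
ims=[]
for n in("side","top"):
    c=r.capture(n);np.save(n+"1.npy",c,allow_pickle=True)
    p=proj(c,MOUTH+[0,0,.08]).astype(int);print(n,p, proj(c,MOUTH),proj(c,MOUTH+[0,0,.04]),proj(c,A),proj(c,A+[0,0,.042]))
    ims.append(cv2.resize(c["image"][p[1]-70:p[1]+70,p[0]-45:p[0]+45],None,fx=4.2,fy=4.2,interpolation=cv2.INTER_CUBIC));print(p-[45,70])
cv2.imwrite("pics/u.png",np.hstack(ims))
```

```text
[ 0.11  0.42 -1.23] 0.025711988521676877
[ 0.54206653 -0.18749097  0.35055539] [ 0.54187815 -0.18729094  0.34965   ] [-0.23  0.19 -2.16] [-0.21  0.58  0.05] 0.026030786311569964 9.5083
side [338 234] [334.43038071 260.25889993] [336.25001014 247.92333441] [346.72926235 176.36487959] [349.27238475 158.86364139]
[293 164]
top [378 210] [370.87275284 212.11576936] [374.42076893 211.28608249] [396.09045038 206.20567987] [401.69595175 204.88777933]
[333 140]
```

View pics/u.png

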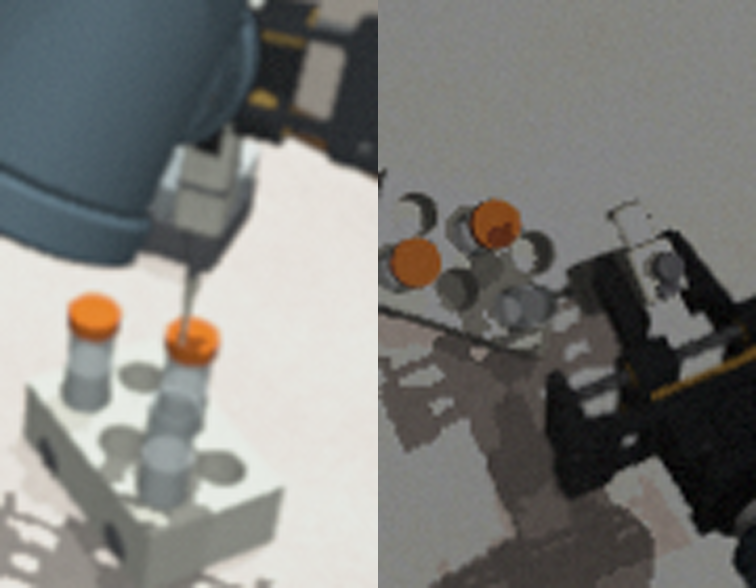

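Side half: tip end at crop (184,343), predicted (182,352), with the shaft upright. The open mouth is at (175,408), predicted (174,404). Top half: button at (667,268), predicted (667,273). I'll lower to 10 mm above the rim and look closer.

Run:
```python
from h import *
U=tool(YAW,np.radians(60),1)
A=np.array([*MOUTH[:2],.119+.010+.2])
print(r.movel(tcp(A,U),v=.08,contact_N=4)); r.sleep(.2)
ims=[]
for n in("side","top"):
    c=r.capture(n);np.save(n+"2.npy",c,allow_pickle=True)
    p=proj(c,MOUTH+[0,0,.03]).astype(int)-[20,30];print(n,p,[((proj(c,MOUTH+[0,0,h])-p+.5)*9).round() for h in(0,.01,.06,.09)])
    im=cv2.resize(c["image"][p[1]:p[1]+60,p[0]:p[0]+42],None,fx=9,fy=9,interpolation=cv2.INTER_CUBIC)
    ims.append(cv2.convertScaleAbs(im,alpha=1.4 if n=="top" else 1))
cv2.imwrite("pics/v.png",np.hstack(ims));print(r.get_time())
```

```text
False
side [315 221] [array([179., 358.]), array([183., 331.]), array([204., 189.]), array([217., 100.])]
top [353 181] [array([165., 285.]), array([173., 283.]), array([214., 273.]), array([240., 267.])]
10.4333
```

View pics/v.png

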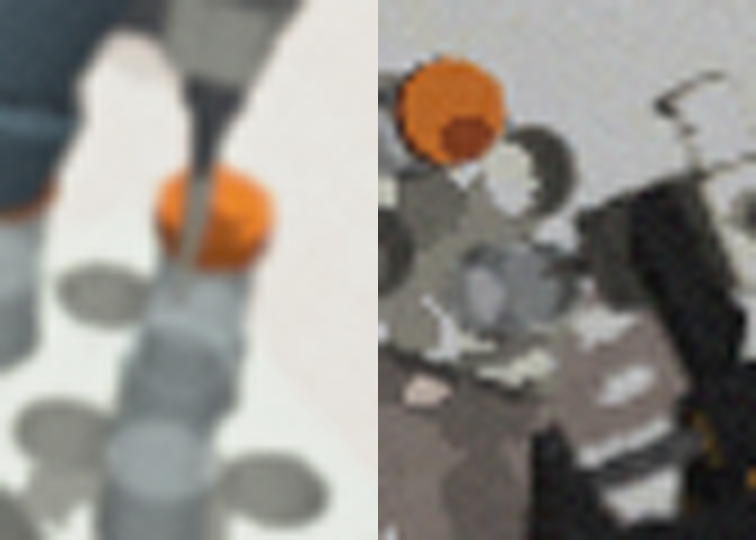

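Run:
```python
from h import *
ims=[]
for n,f in(("side","side2"),("top","top2")):
    c=np.load(f+".npy",allow_pickle=True).item()
    a=np.mean([r.capture(n)["image"].astype(float) for _ in range(8)],0)
    p=proj(c,MOUTH+[0,0,.02]).astype(int)-[11,16];print(n,p,[((proj(c,MOUTH+[0,0,h])-p+.5)*18).round() for h in(0,.01,.03,.06)])
    im=a[p[1]:p[1]+33,p[0]:p[0]+22];im=(im-im.min())/(np.percentile(im,97)-im.min())*255
    ims.append(cv2.resize(np.clip(im,0,255).astype('uint8'),None,fx=18,fy=18,interpolation=cv2.INTER_CUBIC))
cv2.imwrite("pics/w.png",np.hstack(ims));print(r.get_time(),ims[0].shape)
```

```text
side [324 238] [array([197., 410.]), array([205., 355.]), array([221., 244.]), array([246.,  73.])]
top [361 195] [array([187., 317.]), array([202., 313.]), array([234., 306.]), array([284., 294.])]
11.2333 (594, 396, 3)
```

View pics/w.png

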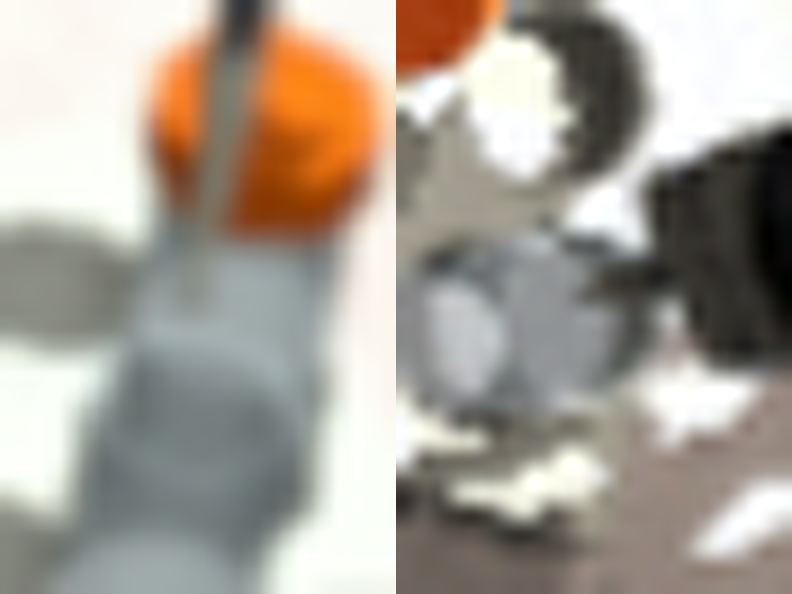

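The side view puts the tip end at about (190,310), up and left of the prediction (205,355). In the top view the nose sits at about (585,285), up and left of the mouth centre (568,325) plus parallax. So the tip is off axis by up to 1 cm, probably a slight lean in the grip. I'll measure it over bare bench, differenced against the first pictures.

Run:
```python
from h import *
U=tool(YAW,np.radians(60),1)
A=np.array([*MOUTH[:2],.329]); r.movel(tcp(A+[0,0,.04],U),v=.15)
B=np.array([.50,-.03,.369]); r.movel(tcp(B,U),v=.25); r.sleep(.2)
print(r.get_position()-tcp(B,U))
ims=[]
for n in("side","top"):
    c=r.capture(n); c["image"]=np.mean([r.capture(n)["image"].astype(float) for _ in range(6)],0).astype('uint8')
    np.save(n+"3.npy",c,allow_pickle=True)
    p=proj(c,B-[0,0,.15]).astype(int)-([15,20] if n=="side" else [25,20]);print(n,p,[((proj(c,B-[0,0,h])-p+.5)*12).round() for h in(.2,.15,.128,.11)])
    im=c["image"][p[1]:p[1]+45,p[0]:p[0]+33].astype(float);im=(im-im.min())/(np.percentile(im,97)-im.min())*255
    ims.append(cv2.resize(np.clip(im,0,255).astype('uint8'),None,fx=12,fy=12,interpolation=cv2.INTER_CUBIC))
cv2.imwrite("pics/x.png",np.hstack(ims));print(r.get_time())
```

```text
[ 0.00026261 -0.00131268 -0.00022778]
side [264 182] [array([183., 443.]), array([190., 252.]), array([194., 165.]), array([196.,  91.])]
top [293 200] [array([283., 263.]), array([312., 255.]), array([325., 251.]), array([337., 247.])]
13.3583
```

View pics/x.png

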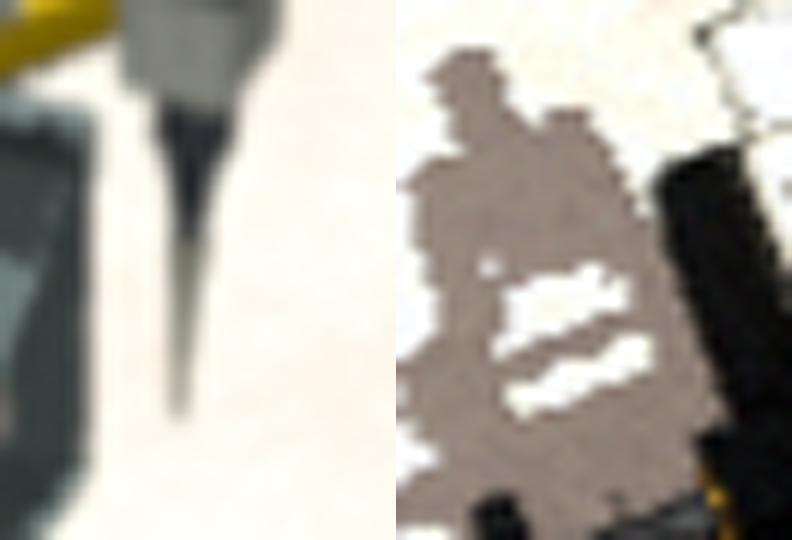

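Side: tip end at crop (177,418), predicted (183,443); dark/pale boundary at (190,237), predicted (190,252); the tip is hidden in the top view. That is a lean of about 2.8°, with the tip about (5.6, 8) mm off, agreeing with the earlier look. I'll rotate it out and check numerically at two yaws.

```bash
cat >> h.py <<'E'
def upright(yaw,lean):
    """lean = (dx,dy) tip offset per metre of length, expressed at YAW; corrected tool at yaw"""
    C=Ro.from_rotvec([-lean[1],lean[0],0]).as_matrix()
    return Ro.from_rotvec([0,0,yaw-YAW]).as_matrix()@C@tool(YAW,np.radians(60),1)
def sidetip(B):
    c=r.capture("side"); im=np.mean([r.capture("side")["image"].astype(float) for _ in range(5)],0)
    d=np.abs(im-np.load("side0.npy",allow_pickle=True).item()["image"]).max(2)
    u,v=proj(c,B-[0,0,.2]); out=[]
    for y in range(int(v)-12,int(v)+6):
        x0=int(round(u))-6; w=np.clip(d[y,x0:x0+13]-15,0,None)
        out.append((y,round(float((w*np.arange(x0,x0+13)).sum()/max(w.sum(),1)),1),int(w.sum())))
    return c,(u,v),out
E
python3 - <<'E'
from h import *
B=np.array([.50,-.03,.369])
for yw in(21.4,-15):
    U=upright(np.radians(yw),(.028,.04))
    r.movel(tcp(B,U),q(U),v=.12); r.sleep(.2)
    g=r.get_position()-r.grip_depth*U[:,2]
    c,p,o=sidetip(g);print(yw,np.round(p,1),proj(c,g-[0,0,.15]).round(1),o,r.get_time())
E
```

```text
21.4 [278.7 218.5] [279.3 202.6] [(206, 279.0, 241), (207, 279.0, 234), (208, 279.0, 214), (209, 279.0, 218), (210, 279.0, 209), (211, 278.9, 210), (212, 279.0, 203), (213, 278.9, 194), (214, 279.0, 187), (215, 278.9, 185), (216, 278.9, 184), (217, 279.0, 180), (218, 279.1, 191), (219, 279.0, 200), (220, 278.9, 223), (221, 279.0, 227), (222, 279.0, 225), (223, 279.0, 225)] 14.1083
-15 [278.8 218.4] [279.4 202.5] [(206, 278.9, 177), (207, 278.8, 167), (208, 278.8, 143), (209, 278.8, 137), (210, 278.7, 128), (211, 278.6, 119), (212, 278.9, 116), (213, 278.9, 116), (214, 278.9, 97), (215, 278.8, 90), (216, 278.8, 90), (217, 279.0, 77), (218, 279.4, 79), (219, 279.2, 76), (220, 278.8, 93), (221, 278.9, 95), (222, 278.9, 92), (223, 279.1, 96)] 16.9167
```

Run:
```python
from h import *
B=np.array([.50,-.03,.369])
for yw in(-15,21.4):
    U=upright(np.radians(yw),(.028,.04))
    if yw>0: r.movel(tcp(B,U),q(U),v=.12); r.sleep(.2)
    im=np.mean([r.capture("side")["image"].astype(float).mean(2) for _ in range(5)],0)
    for y in range(198,222):
        w=im[y,272:287];w=np.clip(np.percentile(w,80)-w-8,0,None);print((y,round(float((w*np.arange(272,287)).sum()/max(w.sum(),1)),1),int(w.sum())),end=" ")
    print(r.get_time())
```

```text
(198, 279.3, 540) (199, 279.3, 465) (200, 279.2, 425) (201, 279.1, 379) (202, 278.9, 362) (203, 278.8, 334) (204, 278.7, 312) (205, 278.6, 277) (206, 278.6, 242) (207, 278.6, 208) (208, 278.6, 180) (209, 278.4, 167) (210, 278.3, 150) (211, 278.2, 136) (212, 278.1, 125) (213, 278.1, 118) (214, 278.0, 103) (215, 278.0, 82) (216, 278.0, 67) (217, 277.8, 52) (218, 277.8, 23) (219, 277.1, 2) (220, 272.0, 1) (221, 0.0, 0) 17.1667
(198, 279.7, 547) (199, 279.7, 483) (200, 279.5, 427) (201, 279.5, 381) (202, 279.5, 355) (203, 279.4, 335) (204, 279.3, 306) (205, 279.3, 278) (206, 279.2, 254) (207, 279.2, 234) (208, 279.2, 215) (209, 279.1, 189) (210, 279.0, 164) (211, 279.1, 140) (212, 279.1, 125) (213, 279.0, 111) (214, 279.0, 93) (215, 278.9, 84) (216, 279.1, 72) (217, 278.8, 58) (218, 278.7, 33) (219, 279.0, 4) (220, 0.0, 0) (221, 0.0, 0) 19.925
```

The corrected tip end in the side view is at (278.9,218.3), predicted (278.7,218.5), so the pipette is upright. Back to the tube.

Run:
```python
from h import *
U=upright(YAW,(.028,.04))
A=np.array([*MOUTH[:2],.319])
r.movel(tcp(A+[0,0,.05],U),q(U),v=.25); r.movel(tcp(A+[0,0,.008],U),v=.1); r.sleep(.2)
print(r.get_position()-tcp(A+[0,0,.008],U))
ims=[]
for n in("side","top"):
    c=r.capture(n);a=np.mean([r.capture(n)["image"].astype(float) for _ in range(4)],0)
    p=proj(c,MOUTH+[0,0,.02]).astype(int)-[11,16];print(n,p,[((proj(c,MOUTH+[0,0,h])-p+.5)*18).round() for h in(0,.008,.03,.06)])
    im=a[p[1]:p[1]+33,p[0]:p[0]+22];im=(im-im.min())/(np.percentile(im,95)-im.min())*255
    ims.append(cv2.resize(np.clip(im,0,255).astype('uint8'),None,fx=18,fy=18,interpolation=cv2.INTER_CUBIC))
cv2.imwrite("pics/y.png",np.hstack(ims));print(r.get_time())
```

```text
[ 0.00020043 -0.00018272  0.00086996]
side [324 238] [array([197., 410.]), array([203., 366.]), array([221., 244.]), array([246.,  73.])]
top [361 195] [array([187., 317.]), array([199., 314.]), array([234., 306.]), array([284., 294.])]
22.0
```

View pics/y.png

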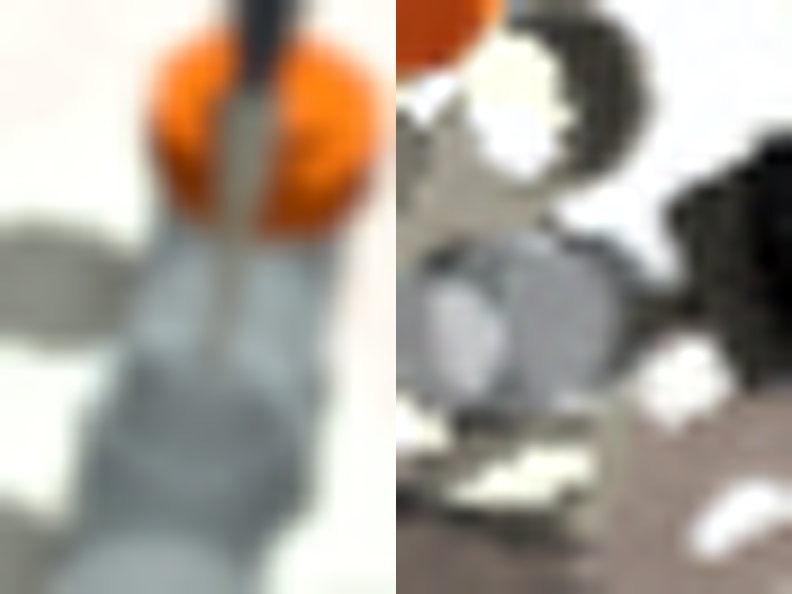

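Side: tip at (215,360), heading to the mouth centre at (207,408). Top: nose at (660,305), lined up with the mouth disc at (567,325). Descending.

Run:
```python
from h import *
U=upright(YAW,(.028,.04))
A=np.array([*MOUTH[:2],.319])
print(r.get_wrist_force().round(2),r.get_wrist_torque().round(2))
print(r.movel(tcp(A-[0,0,.025],U),v=.04,contact_N=2)); r.sleep(.5)
print(r.get_wrist_force().round(2),r.get_wrist_torque().round(2),r.get_position()-tcp(A-[0,0,.025],U),r.get_grip_width(),np.abs(r.get_joint_vel()).max())
ims=[]
for n in("side","top"):
    a=np.mean([r.capture(n)["image"].astype(float) for _ in range(4)],0)
    p=[319,232] if n=="side" else [361,195]
    im=a[p[1]:p[1]+36,p[0]:p[0]+26];im=(im-im.min())/(np.percentile(im,95)-im.min())*255
    ims.append(cv2.resize(np.clip(im,0,255).astype('uint8'),None,fx=15,fy=15,interpolation=cv2.INTER_CUBIC))
cv2.imwrite("pics/z.png",np.hstack(ims));print(r.get_time())
```

```text
[ 0.68 -0.34 -0.91] [-0.18  0.57 -0.04]
False
[-0.21  0.32  0.35] [-0.17  0.6   0.  ] [ 5.62700628e-06 -7.13219881e-06  5.49070136e-05] 0.02588226216960288 0.0034955855310407446
23.875
```

View pics/z.png

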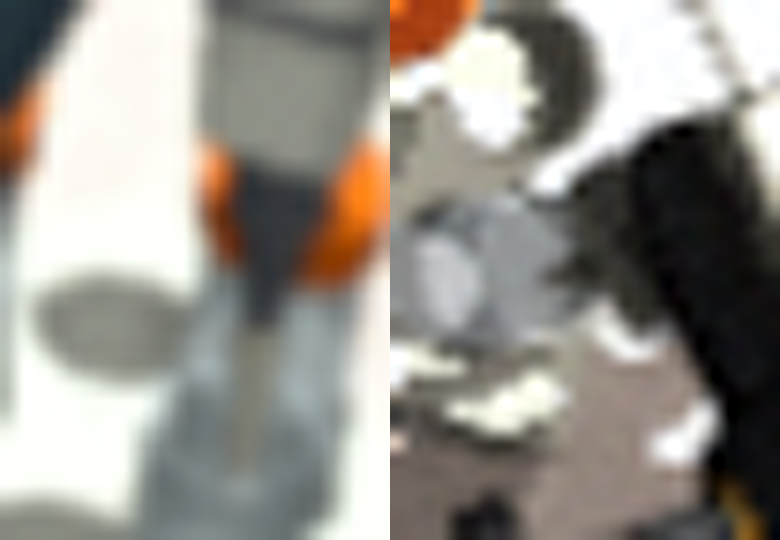

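Side: the tip runs through the mouth centre (238,432) and ends at (240,470), inside the tube. Top: the nose points into the mouth disc at (530,270). Wrist forces are near zero, so there is no contact. Handing in.

```bash
python3 -c "
from plant import r
print(r.finish_job())"
```

```text
the job is handed in; nothing more can be done
None
```

I handed the job in after about 24 s of the 40 s allowed, with the tipped pipette held upright and still and its tip about 25 mm below the open tube's rim; the final pictures and near-zero wrist forces showed no contact with wall or bottom.

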